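# Refit the feed roller and snap its retaining clip into the shaft groove

## Robot

A 7-joint arm with a two-finger parallel gripper is mounted at the origin on the work surface. World frame = base frame: x ahead of the robot, y to its left, z up, the work surface at z = 0. Lengths are in m, angles in degrees, forces in N, time in s.
With the tool pointing down it reaches from about 0.425 to 0.925 m from the base axis. Payload 6.8 kg.
Tool frame: the origin (TCP) lies midway between the tips of the shut fingers; the grasp point (between the pads) lies 19 mm behind it (manip.hold_point_z is the distance from the TCP to the grasp point, in m); z points along the fingers, y is the direction in which the jaws open and shut (so a half turn about z gives the same grasp; the last joint's range is limited). The gripper opens to 88 mm and grips with 3 to 60 N. Pads are 20 mm wide; open, the fingers measure 115 mm over their backs; the gripper's body (75 mm by 178 mm) begins 61 mm behind the grasp point.
Start: joints at [-73.516, 27.33, 1.283, 89.118, -0.659, 63.558, -4.761], TCP at [0.26, 0.623, 0.223] pointing down, gripper open.
Joint ranges: [-169.35, 169.35], [-19.33, 120.38], [-80.79, 83.38], [13.8, 139.57], [-78.32, 258.32], [9.67, 109.79], [-169.56, 169.56]. Speed limits (degrees/s): [136.94, 136.94, 180, 180, 180, 180, 180].

## Interface

Orientations are given as a 3x3 rotation matrix whose columns are the frame's x, y, z axes.
In Python, from rig import manip, vision gives the robot as it stands.
- The arm moves only by the shell command python3 -m crank 'ROWS'. ROWS is JSON, a list that holds one entry, the list of rows, each a list of 7 numbers: the opening, from -1 (shut) to 1 (fully open), then the shift along the tool's x, y, z in cm, then the turn, a rotation vector about the tool's x, y, z in degrees. In form: [[[jaw, dx, dy, dz, ax, ay, az], ...]]. A call has 1 to 10 rows; each row is the pose to reach, as a shift and turn from the pose commanded when the call began, along the tool's axes at that moment; what a row does not reach only later rows make up. A row lasts 1/8 s, in which the tool goes at most 62.5 mm and 10.7 degrees, less where a joint would pass 70% of its speed; a pose out of reach is approached as far as the arm can. A call with a gripper value outside its range is refused whole. The fingers move at their own pace and stop on an object; the grip force is fixed at half the most. Time passes only in rows, so rows that repeat a pose let the fingers close. It gives the time, the measured TCP pose, the force and the opening at its end, in the units of the state.
- manip.read_state(): the state, without advancing time (a new reading comes with each control period).
- vision.capture(name): name is "scene" or "top" or "wrist"; returns a dict with "image" (420x560x3 uint8, blue, green, red), "z_map" (420x560 float32, m along the optical axis (not along the pixel's ray), 0 where there is no reading), "vfov" (degrees; the focal length in pixels is half the picture's height over the tangent of half this angle, whatever the lens; pixels are square), "cx", "cy" (the principal point, pixels), "rvec" (rotation vector, rad) and "tvec" (3), from world to camera coordinates, as OpenCV has them; the wrist camera has in their place "mount" (4x4, takes a point from camera to tool coordinates, whose origin is the TCP and whose axes are the flange's). Camera axes: x right, y down, z forward; pixel columns grow to the right and rows downward; lengths in m; the calibration is good to about 2 mm. The wrist camera is an equidistant fisheye: a pixel r from the principal point sees the ray r / f radians off the axis. A picture is of the moment at which its call begins: read the wrist's pose just before it.
- manip.hand_in(): hands the job in, once; it reports no verdict.
The state is a dict: "time_s": time; "joints": joint angles; "joint_vel": joint speeds; "joint_torque": joint torques, N m; "position": TCP position; "tcp_rot": TCP orientation; "force": force on the tool from outside, world axes, zero at the start; "moment": the same for the moment, N m; "width": finger opening in m.
Only numpy, scipy, OpenCV 4.12 (cv2) and the standard library are available. Lean on these libraries where they do the work, as an engineer would, in place of code of your own. Each camera call takes 0.05 s, during which the arm holds its last target.

## Task

Slide the loose rubber roller back along its shaft until it is fully home against the steel collar, then take the orange spring clip out of its stand and press it down over the shaft, in the stretch that the roller has freed, until it snaps into the shaft's groove and is fully seated. Do not force the clip: find the groove by feel, go slowly and never press with more than about 40 N. Let go of it at the end, and leave the green clip and the other things on the desk where they are.

Things in the scene. Friction and masses are not known exactly. Their poses are not given: they have to be found in the camera images.
- unit: feed-roller unit fixed to the desk: grey base 90 x 250 x 10 mm, a bracket (50 wide, 10 thick, 62 mm high) at each end, y = +-118 mm. Origin: centre of the underside on the desk; z up, y along the level steel shaft (20 mm thick), axis 50 mm above the origin. Dark collar (31 mm thick) at y = +80 to +90 mm: the roller's stop
- clip_region (a point): point on the shaft axis (unit y = -20 mm), fixed to the unit, axes as the unit. The shaft has one dark groove, 10.5 mm wide, bottom 14 mm thick. The shaft does not move but was left up to 20 mm either way along y, unmeasured: the groove's middle lies within 20 mm of this point along y, to be found by touch (see clip_bumps)
- roller (a joint): how far (m) the roller is off its home, towards the unit's -y: 0 = home against the collar, at most 0.075. It slides along the shaft with about 4 N of friction and stays where it is left. As found it covers the groove; at home the groove is free.
- roller_mid (a point): point on the shaft axis at the middle of the black rubber (34 mm thick, 58 mm long along the shaft, so 29 mm to either side). On the -y side a white hub 26 mm thick and 10 mm long follows; at home the hub ends at unit y = +12 mm. Axes as the unit
- clip: orange spring clip, 20 to 35 g, upright in a slot of the stand. Origin: middle of the underside of its bridge, z up. Bridge 40 (x) x 6.5 (y) x 6 mm; above it a grip tab 20 (x) x 10 (y) mm, z 6 to 38. Goes over the shaft from above, its y along the shaft, either way round. Seated: bridge on the groove's bottom, origin 7 mm above the shaft axis
- clip_bumps (a point): midway between the round inward bumps (radius 2.5 mm, 8.5 mm gap, 7.5 mm wide along y) that end the clip's two springy legs, 11 mm below its origin. Touching lightly, bumps rest on the full shaft (and cannot pass it) with the clip origin about 21 mm above the axis; in the groove at about 17 mm, there they give way at about 5 to 12 N, then pull the clip in
- stand: black block 64 (x) x 124 (y) x 26 mm fixed to the desk, origin at the centre of the underside; two slots 30 (x) x 10 (y) mm through its top at y = +-32 mm hold the two clips by their legs, the bridges lying on its top
- green_clip: green rigid clip for another shaft, same bridge and tab as the orange one, in the stand's other slot; origin under the bridge; not to be used
- screwdriver: blue-handled screwdriver lying on the desk, 170 mm long along x; origin under its middle
- spare_roller: spare black roller standing upright, 34 mm thick, 68 mm high; origin at the centre of its underside
- stapler: grey and black stapler, 130 x 36 x 41 mm; origin under its middle
- tape: yellow roll of tape lying flat, 90 mm across, 24 mm high; origin under its middle
- mouse: grey computer mouse on its mat, 105 x 60 x 26 mm; origin under its middle
- car_key: car key with a red tag lying flat, about 150 mm long; origin under the middle of the black part
- pen_cup: empty black pen cup, 72 mm across, 90 mm high; origin at the centre of its underside

How it is judged:
By the outcome, as a careful person would: the job done as asked, in the order asked, and still so for the second after the job is handed in, with the robot touching nothing.
It also fails if it takes over 72 s, if anything falls off the work surface, if the arm or the gripper's body presses on something with over 40 N, if the wrist force passes 120 N, or if a joint passes its speed limit or range.

## Working session

There is one attempt and no reset: what is moved stays moved. The work goes in short steps, Python scripts to look and compute and a shell command to move; the robot and the scene stay as the last step left them, time stands still between calls to the robot, and variables do not carry over. Pictures are saved under pics/ and viewed, and the job is handed in when it is done.

```bash
ls; mkdir -p pics; python3 - <<'E'
from rig import manip, vision
import cv2
print(manip.read_state(), manip.hold_point_z)
for n in ("scene","top","wrist"):
    c=vision.capture(n); cv2.imwrite(f"pics/{n}0.png",c["image"])
    print(n,{k:v for k,v in c.items() if k not in("image","z_map")}, (c["z_map"]>0).mean())
E
```

```text
pics
{'time_s': 0.0, 'joints': array([-73.51551922,  27.37495241,   1.27940282,  89.17726634,
        -0.6571213 ,  63.5572706 ,  -4.76196305]), 'joint_vel': array([-0.00936472, -0.01235901,  0.01070439,  0.06922054,  0.04834214,
        0.04678388,  0.10820208]), 'joint_torque': array([ 1.16554097e-05, -5.82840693e+01,  1.53512556e+00, -2.72597677e+01,
       -5.42477577e-02,  1.68060092e-02,  1.40221996e-04]), 'position': array([0.26003676, 0.62225772, 0.22169911]), 'tcp_rot': array([[-9.22697735e-01,  3.85523795e-01, -5.41780624e-04],
       [ 3.85524145e-01,  9.22696184e-01, -1.69851895e-03],
       [-1.54920558e-04, -1.77608910e-03, -9.99998411e-01]]), 'force': array([-0.35245958,  0.36076969, -0.16003376]), 'moment': array([-0.03185209,  0.0153519 ,  0.01108185]), 'width': 0.0876942574276091} 0.0187
scene {'vfov': 54.08731852774734, 'cx': 276.44020608854066, 'cy': 212.20610372653664, 'rvec': array([ 1.28200238,  2.00684491, -1.11746929]), 'tvec': array([ 0.25236981, -0.20262311,  1.48425633])} 0.9959438775510204
top {'vfov': 45.69152931354767, 'cx': 277.909595507591, 'cy': 207.17047341627915, 'rvec': array([ 2.18077608, -2.13586657,  0.18524043]), 'tvec': array([-0.05024164,  0.5405489 ,  1.38363459])} 0.9960671768707483
wrist {'vfov': 65.70646984690485, 'cx': 283.375019388381, 'cy': 210.1434646968531, 'mount': array([[ 6.30446148e-04, -9.54189495e-01, -2.99202289e-01,
         8.20721867e-02],
       [ 9.99999755e-01,  6.92688109e-04, -1.01970220e-04,
        -8.89673883e-04],
       [ 3.04552780e-04, -2.99202151e-01,  9.54189698e-01,
        -1.61259286e-01],
       [ 0.00000000e+00,  0.00000000e+00,  0.00000000e+00,
         1.00000000e+00]])} 0.995765306122449
```

View pics/scene0.png

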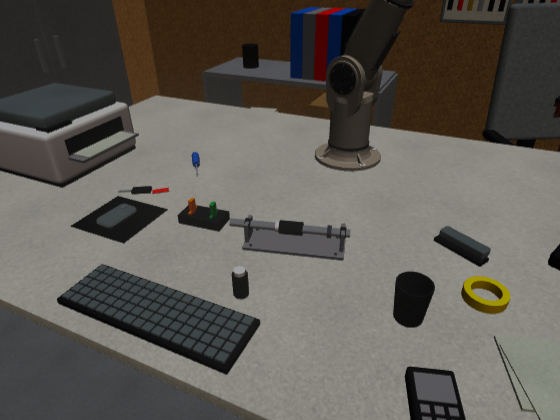

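View pics/top0.png

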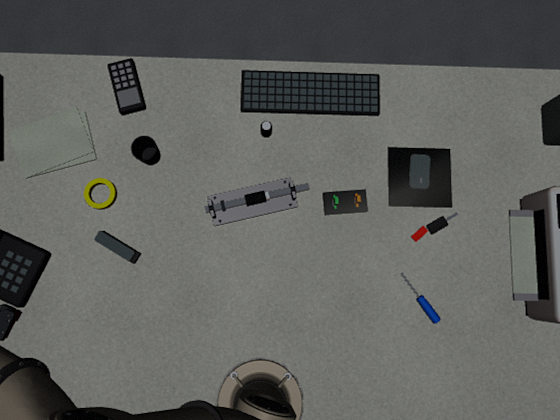

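View pics/wrist0.png

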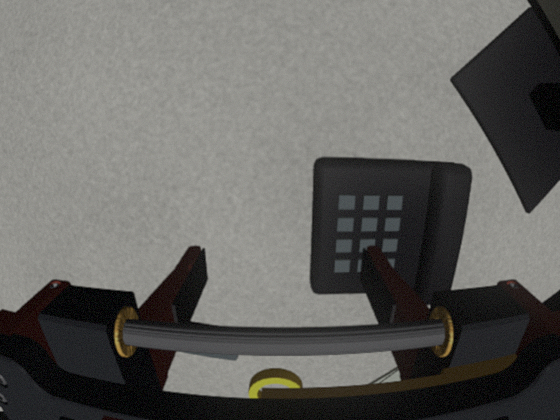

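```bash
cat > h.py <<'E'
from rig import manip, vision
import cv2, numpy as np
def K(c):
    f=210/np.tan(np.radians(c["vfov"]/2)); return f
def pt(c,u,v):
    """world point via z_map"""
    z=float(np.median(c["z_map"][int(v)-1:int(v)+2,int(u)-1:int(u)+2])); return w(c,u,v,z)
def ray(c,u,v):
    f=K(c); d=np.array([(u-c["cx"])/f,(v-c["cy"])/f,1.]); R,_=cv2.Rodrigues(c["rvec"])
    return -R.T@c["tvec"], R.T@d
def w(c,u,v,z):
    o,d=ray(c,u,v); return o+z*d
def plane(c,u,v,h):
    o,d=ray(c,u,v); return o+d*(h-o[2])/d[2]
def cloud(c):
    f=K(c); v,u=np.mgrid[:420,:560]; z=c["z_map"]; P=np.stack([(u-c["cx"])/f*z,(v-c["cy"])/f*z,z],-1)
    R,_=cv2.Rodrigues(c["rvec"]); return (P-c["tvec"])@R
def proj(c,p):
    f=K(c);R,_=cv2.Rodrigues(c["rvec"]); q=R@np.asarray(p,float)+c["tvec"]; return q[:2]/q[2]*f+[c["cx"],c["cy"]]
E
python3 - <<'E'
from h import *
c=vision.capture("top"); im=c["image"]
cv2.imwrite("pics/topz.png",cv2.resize(im[165:235,195:375],None,fx=4.4,fy=4.4,interpolation=cv2.INTER_CUBIC))
s=vision.capture("scene"); cv2.imwrite("pics/scz.png",cv2.resize(s["image"][185:265,170:360],None,fx=4.2,fy=4.2,interpolation=cv2.INTER_CUBIC))
for cc in(c,s):
    P=cloud(cc); print(np.median(P[...,2]), P[...,2][(abs(P[...,2])<.02)].mean())
    hsv=cv2.cvtColor(cc["image"],cv2.COLOR_BGR2HSV)
    for nm,lo,hi in(("or",8,20),("gr",60,85)):
        m=((hsv[...,0]>=lo)&(hsv[...,0]<=hi)&(hsv[...,1]>140)&(hsv[...,2]>60)&(P[...,0]>.3)&(P[...,0]<1)&(abs(P[...,1])<.5))
        v,u=np.nonzero(m); 
        if len(u): print(nm,len(u),u.mean(),v.mean(),P[m].mean(0),P[m].max(0),P[m].min(0))
np.save("pics/x.npy",0)
E
```

```text
-0.0005038286460902247 0.00029331236404197213
or 47 357.4468085106383 199.0212765957447 [ 0.56922536 -0.26597842  0.04667226] [ 0.58996644 -0.2597266   0.06859192] [ 0.55085636 -0.27807859  0.01369616]
gr 40 335.55 200.45 [ 0.56329822 -0.20283987  0.04869021] [ 0.5832378  -0.19623041  0.0709084 ] [ 0.54324726 -0.21364397  0.01847796]
0.0003140806379527967 0.0008330988308750587
or 107 191.6728971962617 206.0467289719626 [ 0.5744749  -0.2620473   0.04455194] [ 0.59371444 -0.25588578  0.06430802] [ 0.55104176 -0.27565741  0.01668013]
gr 23 211.7826086956522 208.04347826086956 [ 0.56854288 -0.20052173  0.0502555 ] [ 0.58302667 -0.19413418  0.0652397 ] [ 0.54463561 -0.20966493  0.02538345]
```

View pics/topz.png

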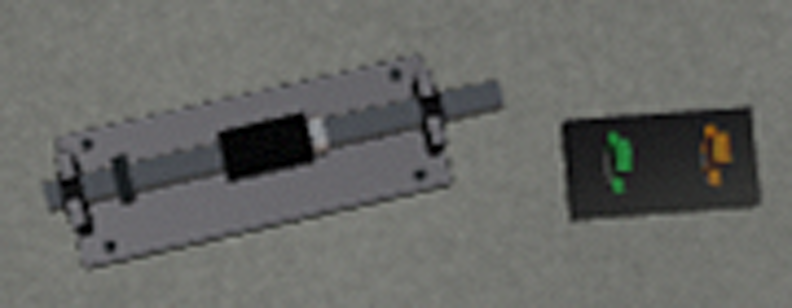

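View pics/scz.png

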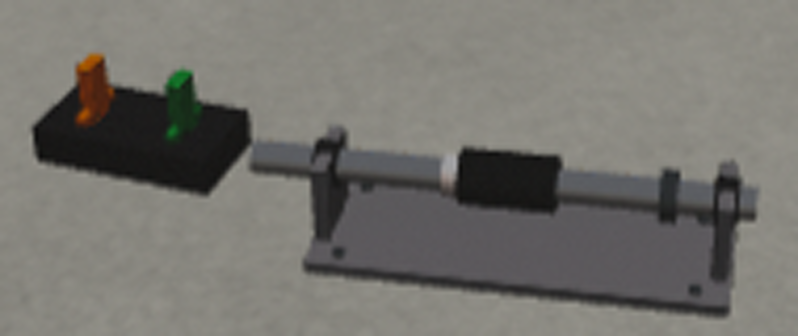

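```bash
python3 - <<'E'
from h import *
c=vision.capture("top"); P=cloud(c); im=c["image"]
box=np.zeros((420,560),bool)
def rect(m,h,nm):
    m=cv2.morphologyEx(m.astype(np.uint8),cv2.MORPH_OPEN,np.ones((3,3)))
    cs,_=cv2.findContours(m,cv2.RETR_EXTERNAL,cv2.CHAIN_APPROX_NONE); k=max(cs,key=cv2.contourArea)
    k=k[:,0].astype(float)
    W=np.array([plane(c,u,v,h)[:2] for u,v in k])
    r=cv2.minAreaRect((W*1000).astype(np.float32)); print(nm,r)
    return r
roi=np.zeros((420,560),bool); roi[172:232,198:315]=1
m=roi&(P[...,2]>.005)
r=rect(m,.010,"base+")
m=roi&(P[...,2]>.005)&(P[...,2]<.02); rect(m,.010,"base")
roi=np.zeros((420,560),bool); roi[180:222,316:375]=1
m=roi&(P[...,2]>.015); rect(m,.026,"stand")
# shaft points
roi=np.zeros((420,560),bool); roi[172:232,198:315]=1
m=roi&(P[...,2]>.05)&(P[...,2]<.075); X=P[m]; mu=X.mean(0); U,S,V=np.linalg.svd(X-mu); print("shaft",mu,V[0],np.degrees(np.arctan2(-V[0][0],V[0][1])), X[:,2].max())
# refine by excluding brackets: line on narrow points
d=V[0][:2]*np.sign(V[0][1]); n=np.array([-d[1],d[0]]) 
for _ in range(4):
    t=(X[:,:2]-mu[:2])@n; k=abs(t)<.010; Y=X[k][:,:2]; mu2=Y.mean(0); d=np.linalg.svd(Y-mu2)[2][0]; d*=np.sign(d[1]); n=np.array([-d[1],d[0]]); mu=mu2
print("axis",mu,d,np.degrees(np.arctan2(-d[0],d[1])))
# white hub & black rubber
hsv=cv2.cvtColor(im,cv2.COLOR_BGR2HSV)
v,u=np.nonzero(roi)
s=(P[...,:2]-mu)@d
on=roi&(abs((P[...,:2]-mu)@n)<.006)&(P[...,2]>.045)
o=np.argsort(s[on])
for a,b,z in zip(s[on][o],hsv[...,2][on][o],P[...,2][on][o]): print(f"{a*1000:.0f}:{b}:{z*1000:.0f}",end=" ")
E
```

```text
base+ ((565.1962280273438, 21.0128173828125), (90.55218505859375, 309.33355712890625), 14.133527755737305)
base ((538.4722290039062, 27.66553497314453), (41.75290298461914, 242.95054626464844), 14.403277397155762)
stand ((564.0567626953125, -232.45864868164062), (65.3951644897461, 125.41716766357422), 5.3469014167785645)
shaft [0.56338226 0.02596941 0.05945449] [-0.24766671  0.96883739  0.00391372] 14.339595401151142 0.07295018528203288
axis [0.56341541 0.02368549] [-0.24829223  0.96868518] 14.376478055647832
-151:86:61 -151:82:60 -150:73:60 -149:78:57 -149:86:51 -148:79:60 -148:77:50 -147:86:58 -145:82:64 -145:82:54 -145:86:62 -143:86:53 -143:85:59 -142:86:57 -141:68:57 -141:87:56 -140:82:63 -140:85:56 -139:83:56 -138:72:59 -137:82:60 -136:83:62 -136:78:53 -136:85:61 -135:80:56 -134:86:60 -134:85:55 -133:81:59 -132:82:61 -132:84:57 -131:85:56 -130:83:57 -130:70:53 -129:82:61 -129:85:58 -128:85:59 -127:83:57 -127:71:56 -126:83:59 -125:83:57 -125:85:57 -124:75:57 -123:81:61 -122:85:59 -121:87:61 -121:79:57 -120:87:58 -119:85:53 -119:84:62 -118:82:56 -118:70:55 -117:88:60 -117:84:56 -1
[... 3079 characters left out ...]
3 101:62:69 102:66:66 103:74:67 103:83:62 104:92:62 105:84:56 106:87:62 107:89:56 107:87:58 108:79:54 108:82:63 109:84:64 110:86:58 111:82:51 111:65:54 111:83:57 112:81:58 112:83:61 113:86:55 114:70:59 114:82:60 115:85:62 115:88:63 116:78:59 117:86:64 118:89:61 119:88:55 119:84:54 120:85:62 121:73:58 121:75:61 122:60:51 123:33:65 124:29:62 125:8:57 125:6:67 126:18:61 126:16:62 127:25:57 128:83:61 128:10:65 129:22:59 129:21:65 130:25:63 130:77:65 132:17:57 132:18:65 133:12:61 133:48:61 134:18:60 135:36:61 135:28:62 136:33:59 137:59:60 137:72:64 138:71:57 139:81:60 140:74:51 140:87:60 141:87:61 141:86:62 142:78:58 143:80:58 143:85:61 145:84:53 145:85:54 146:88:59 147:91:55 147:98:59 148:109:54
```

```bash
cat >> h.py <<'E'
from scipy.spatial.transform import Rotation as Ro
YAW=14.38
def go(p,yaw=None,st=None):
    """print shift cm & turn deg from present pose to TCP p, with tool x at world azimuth 90+yaw"""
    st=st or manip.read_state(); R=st["tcp_rot"]; 
    d=R.T@(np.asarray(p)-st["position"])*100
    yaw=YAW if yaw is None else yaw
    a=np.radians(yaw); x=np.array([-np.sin(a),np.cos(a),0]); z=np.array([0,0,-1.]); y=np.cross(z,x)
    T=np.stack([x,y,z],1); rv=np.degrees(Ro.from_matrix(R.T@T).as_rotvec())
    print("shift",d.round(2),"turn",rv.round(2))
E
python3 -c "
from h import *
go([.5627,.0266,.18])"
```

```text
shift [-50.89 -43.33   4.26] turn [-3.000e-02  2.000e-02  5.294e+01]
```

```bash
python3 -m crank '[[[1,-4,-3.5,0,0,0,4],[1,-8.5,-7.2,0.2,0,0,9],[1,-13,-11,0.5,0,0,14],[1,-17.5,-15,1,0,0,19],[1,-22,-19,1.5,0,0,24],[1,-26.5,-22.8,2,0,0,29],[1,-31,-26.6,2.5,0,0,34],[1,-35.5,-30.4,3,0,0,39],[1,-40,-34.2,3.4,0,0,43],[1,-44,-37.5,3.7,0,0,47]]]'; python3 -c "
from h import *
go([.5627,.0266,.18])"
```

```text
time_s: 1.55
position: [0.5224, 0.1051, 0.1858]
tcp_rot: [[-0.344, 0.939, 0.001], [0.939, 0.344, 0.0], [0.0, 0.001, -1.0]]
force: [0.6, 0.5, 0.0]
width: 0.0877
shift [-8.76  1.08  0.58] turn [ 0.04 -0.    5.77]
```

```bash
python3 -m crank '[[[1,-3,0.4,0.2,0,0,2],[1,-6,0.8,0.4,0,0,4],[1,-8.2,1.1,0.6,0,0,5.8],[1,-8.7,1.1,0.6,0,0,5.8],[1,-8.7,1.1,0.6,0,0,5.8]]]'; python3 - <<'E'
from h import *
st=manip.read_state(); c=vision.capture("wrist"); cv2.imwrite("pics/w1.png",c["image"])
go([.5627,.0266,.18],st=st); print(st["position"])
E
```

```text
time_s: 2.17
position: [0.5619, 0.0301, 0.1795]
tcp_rot: [[-0.252, 0.968, -0.0], [0.968, 0.252, 0.0], [0.001, -0.0, -1.0]]
force: [-1.0, 0.1, -0.6]
width: 0.0881
shift [-0.36 -0.01 -0.05] turn [-0.02 -0.03  0.19]
[0.56190841 0.03006409 0.17953089]
```

View pics/w1.png

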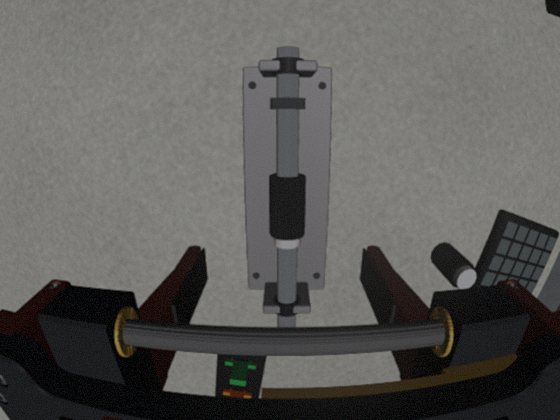

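```bash
cat >> h.py <<'E'
def wray(c,st,u,v):
    f=K(c); dx,dy=u-c["cx"],v-c["cy"]; r=np.hypot(dx,dy); th=r/f
    d=np.array([np.sin(th)*dx/r,np.sin(th)*dy/r,np.cos(th)]) if r>0 else np.array([0,0,1.])
    M=c["mount"]; R=st["tcp_rot"]
    return R@M[:3,3]+st["position"], R@(M[:3,:3]@d)
def wplane(c,st,u,v,h):
    o,d=wray(c,st,u,v); return o+d*(h-o[2])/d[2]
A=np.array([.56341541,.02368549]); D=np.array([-np.sin(np.radians(14.38)),np.cos(np.radians(14.38))]); N=np.array([D[1],-D[0]])
def sn(p): q=np.asarray(p)[:2]-A; return (q@D*1000).round(1),(q@N*1000).round(1)
E
python3 - <<'E'
from h import *
st=manip.read_state(); c=vision.capture("wrist"); g=cv2.cvtColor(c["image"],cv2.COLOR_BGR2GRAY).astype(int)
for v in (75,90,125,140,155,200,215,258,270):
    print(v,g[v,262:312:1].tolist())
print("col",g[40:310,287].tolist())
for nm,u,v,h in(("rub front",287,176,.067),("rub/hub",287,236,.067),("shaft L",276,150,.05),("shaft R",299,150,.05),("shaft L",277,265,.05),("shaft R",298,265,.05)):
    print(nm,wplane(c,st,u,v,h),sn(wplane(c,st,u,v,h)))
print(sn(st["position"]))
E
```

```text
75 [57, 38, 32, 33, 30, 29, 27, 38, 30, 29, 21, 30, 27, 29, 41, 60, 76, 84, 93, 85, 90, 91, 93, 86, 88, 93, 90, 91, 87, 91, 91, 86, 86, 86, 88, 83, 68, 40, 28, 22, 32, 32, 30, 33, 36, 36, 33, 36, 28, 30]
90 [111, 111, 114, 110, 110, 111, 111, 112, 113, 114, 111, 111, 114, 110, 84, 69, 78, 86, 93, 87, 84, 90, 93, 89, 89, 92, 90, 90, 92, 90, 90, 87, 96, 91, 93, 86, 80, 99, 113, 115, 114, 115, 111, 114, 118, 114, 116, 116, 114, 114]
125 [106, 110, 105, 111, 109, 110, 108, 104, 116, 109, 109, 104, 114, 102, 80, 71, 81, 93, 90, 88, 89, 89, 86, 93, 90, 93, 92, 94, 89, 87, 86, 92, 89, 88, 91, 86, 81, 93, 109, 113, 112, 112, 111, 111, 111, 108, 106, 114, 112, 112]
140 [105, 105, 112, 109, 111, 104, 105, 109, 107, 105, 111, 106, 110, 104, 78, 68, 78, 89, 87, 94, 86, 88, 88, 93, 91, 89, 95, 92, 88, 87, 85, 89, 92, 92, 88, 83, 76, 94, 110, 111, 111, 108, 111, 108, 114, 110, 110, 113, 111, 111]
155 [103, 108, 108, 107, 106, 112, 104, 107, 110, 107, 107, 104, 110, 102, 77, 65, 76, 92, 89, 89, 85, 89, 84, 92, 90, 92, 92, 88, 90, 90, 85, 88, 89, 90, 87, 81, 90, 106, 110, 106, 110, 108, 109, 109, 10
[... 1811 characters left out ...]
 89, 88, 92, 89, 93, 90, 89, 89, 89, 90, 92, 91, 90, 91, 87, 93, 92, 91, 85, 90, 88, 91, 89, 88, 89, 88, 89, 86, 92, 88, 90, 90, 90, 88, 91, 90, 90, 85, 50, 24, 24, 35, 33, 30]
rub front [0.55799006 0.05688678 0.067     ] (np.float64(33.5), np.float64(3.0))
rub/hub [0.57213997 0.00347418 0.067     ] (np.float64(-21.7), np.float64(3.4))
shaft L [0.54340861 0.07421543 0.05      ] (np.float64(53.9), np.float64(-6.8))
shaft R [0.56334137 0.07946158 0.05      ] (np.float64(54.0), np.float64(13.8))
shaft L [ 0.57245029 -0.03594384  0.05      ] (np.float64(-60.0), np.float64(-6.1))
shaft R [ 0.5927767  -0.03065856  0.05      ] (np.float64(-59.9), np.float64(14.9))
(np.float64(7.1), np.float64(0.2))
```

```bash
python3 - <<'E'
from h import *
c=vision.capture("scene"); print("cam scene",ray(c,0,0)[0])
c=vision.capture("top"); print("cam",ray(c,0,0)[0]); g=cv2.cvtColor(c["image"],cv2.COLOR_BGR2GRAY).astype(float)
# sample profile across shaft at axis height for s values
import scipy.ndimage as nd
cam=ray(c,0,0)[0]
for s in (-140,-80,-70,-60,-50,50,65,80,110):
    n=np.arange(-20,21,1.); prof=np.zeros(len(n))
    for ds in range(-4,5):
        q=[proj(c,np.r_[A+D*(s+ds)/1000+N*k/1000,.05]) for k in n]; q=np.array(q)
        prof+=nd.map_coordinates(g,[q[:,1],q[:,0]],order=1)/9
    print(s,prof.round().astype(int).tolist())
E
```

```text
cam scene [1.33599408 0.36274716 0.62553804]
cam [ 0.33581461 -0.00339777  1.44788778]
-140 [125, 124, 124, 125, 126, 127, 129, 130, 131, 129, 121, 106, 89, 76, 72, 71, 73, 77, 81, 83, 83, 83, 83, 83, 83, 82, 82, 82, 82, 84, 87, 94, 103, 113, 120, 124, 126, 126, 124, 123, 123]
-80 [109, 109, 109, 109, 109, 109, 110, 111, 112, 111, 102, 88, 77, 71, 69, 70, 74, 79, 82, 84, 84, 84, 83, 82, 82, 82, 82, 82, 82, 83, 84, 87, 90, 97, 102, 106, 108, 109, 109, 109, 108]
-70 [110, 110, 110, 110, 110, 109, 110, 111, 112, 107, 97, 84, 73, 67, 64, 67, 74, 80, 83, 84, 84, 84, 84, 84, 84, 83, 82, 82, 82, 83, 83, 83, 84, 89, 97, 102, 105, 107, 109, 109, 109]
-60 [110, 110, 110, 111, 111, 111, 111, 112, 112, 108, 101, 89, 77, 68, 66, 70, 74, 79, 82, 85, 84, 84, 83, 83, 83, 83, 82, 82, 82, 82, 82, 82, 85, 93, 100, 105, 107, 109, 110, 110, 110]
-50 [110, 110, 110, 110, 110, 111, 111, 112, 113, 113, 108, 95, 80, 71, 70, 71, 75, 79, 83, 85, 85, 85, 85, 85, 85, 84, 83, 82, 81, 83, 85, 88, 92, 97, 100, 101, 101, 101, 99, 98, 97]
50 [86, 86, 86, 86, 87, 87, 87, 87, 87, 86, 87, 87, 87, 87, 87, 87, 87, 87, 87, 87, 88, 88, 88, 87, 86, 86, 87, 88, 88, 87, 87, 87, 87, 87, 87, 86, 86, 86, 86, 86, 86]
65 [86, 86, 86, 86, 85, 85, 85, 86, 86, 86, 86, 85, 85, 85, 85, 85, 85, 84, 84, 84, 84, 84, 83, 84, 85, 85, 84, 83, 82, 83, 84, 85, 84, 84, 83, 82, 82, 82, 82, 82, 82]
80 [81, 81, 82, 82, 82, 82, 81, 80, 80, 79, 79, 79, 79, 80, 79, 79, 79, 79, 79, 79, 78, 78, 77, 77, 77, 77, 76, 76, 75, 75, 75, 75, 75, 74, 74, 74, 74, 73, 73, 73, 73]
110 [72, 73, 75, 76, 77, 78, 80, 85, 89, 90, 84, 73, 65, 62, 62, 65, 71, 78, 82, 83, 84, 84, 84, 84, 84, 84, 84, 83, 83, 83, 83, 85, 89, 97, 104, 109, 113, 115, 116, 115, 115]
```

```bash
python3 - <<'E'
from h import *
go(np.r_[A+D*.0045+N*.0028,.032],yaw=14.3)
E
```

```text
shift [-0.27  0.26 14.77] turn [-0.   -0.03  0.33]
```

```bash
python3 -m crank '[[[1,-0.27,0.26,5,0,0,0.3],[1,-0.27,0.26,10,0,0,0.3],[1,-0.27,0.26,13.5,0,0,0.3],[1,-0.27,0.26,14.7,0,0,0.3],[1,-0.27,0.26,14.7,0,0,0.3]]]'; python3 -m crank '[[[0.2,0,0,0,0,0,0],[0,0,0,0,0,0,0],[-0.1,0,0,0,0,0,0],[-0.1,0,0,0,0,0,0]]]'; python3 -c "
from h import *
print(sn(manip.read_state()['position']))"
```

```text
time_s: 3.0
position: [0.5653, 0.0278, 0.0327]
tcp_rot: [[-0.246, 0.969, -0.001], [0.969, 0.246, 0.0], [0.0, -0.001, -1.0]]
force: [0.4, 0.0, -0.1]
width: 0.0879
time_s: 3.5
position: [0.5656, 0.0276, 0.033]
tcp_rot: [[-0.246, 0.969, 0.001], [0.969, 0.246, 0.0], [0.0, 0.001, -1.0]]
force: [-0.3, 0.3, -0.3]
width: 0.0512
(np.float64(3.2), np.float64(3.0))
```

```bash
python3 -m crank '[[[-0.16,0,0,0,0,0,0],[-0.16,0,0,0,0,0,0],[-0.16,0,0,0,0,0,0]]]'; python3 -m crank '[[[-0.2,0,0,0,0,0,0],[-0.24,0,0,0,0,0,0],[-0.3,0,0,0,0,0,0]]]'
```

```text
time_s: 3.88
position: [0.5653, 0.0274, 0.0326]
tcp_rot: [[-0.246, 0.969, -0.0], [0.969, 0.246, -0.0], [0.0, -0.0, -1.0]]
force: [1.1, 1.0, 0.3]
width: 0.0367
time_s: 4.25
position: [0.5659, 0.0276, 0.0327]
tcp_rot: [[-0.246, 0.969, 0.001], [0.969, 0.246, 0.0], [-0.0, 0.001, -1.0]]
force: [1.9, 1.2, -1.7]
width: 0.0333
```

```bash
python3 -m crank '[[[-0.3,0.4,0,0,0,0,0],[-0.3,1,0,0,0,0,0],[-0.3,1.6,0,0,0,0,0],[-0.3,2.2,0,0,0,0,0],[-0.3,2.8,0,0,0,0,0],[-0.3,3.4,0,0,0,0,0],[-0.3,4,0,0,0,0,0],[-0.3,4.6,0,0,0,0,0],[-0.3,5.0,0,0,0,0,0],[-0.3,5.3,0,0,0,0,0]]]'; python3 -m crank '[[[-0.3,0,0,0,0,0,0]]]'; python3 -c "
from h import *
print(sn(manip.read_state()['position']),manip.read_state()['force'][:2]@D)"
```

```text
time_s: 5.5
position: [0.553, 0.078, 0.0327]
tcp_rot: [[-0.245, 0.97, 0.001], [0.97, 0.245, -0.001], [-0.001, 0.001, -1.0]]
force: [4.2, -2.4, -4.6]
width: 0.0331
time_s: 5.62
position: [0.5528, 0.0785, 0.0327]
tcp_rot: [[-0.246, 0.969, 0.001], [0.969, 0.246, -0.001], [-0.001, 0.001, -1.0]]
force: [4.0, -2.7, -3.5]
width: 0.0335
(np.float64(55.7), np.float64(3.3)) -3.5901735699479893
```

```bash
for i in 1; do python3 -m crank '[[[-0.3,0.2,0,0,0,0,0],[-0.3,0.4,0,0,0,0,0]]]'; done; python3 -m crank '[[[-0.3,0.2,0,0,0,0,0],[-0.3,0.2,0,0,0,0,0]]]';python3 -m crank '[[[-0.3,0.2,0,0,0,0,0],[-0.3,0.2,0,0,0,0,0]]]'
```

```text
time_s: 5.88
position: [0.5519, 0.082, 0.0327]
tcp_rot: [[-0.245, 0.97, 0.001], [0.97, 0.245, -0.001], [-0.001, 0.001, -1.0]]
force: [4.1, -3.6, -3.1]
width: 0.0334
time_s: 6.12
position: [0.5513, 0.0843, 0.0327]
tcp_rot: [[-0.245, 0.969, 0.001], [0.969, 0.245, -0.0], [-0.001, 0.001, -1.0]]
force: [5.1, -0.9, -3.6]
width: 0.033
time_s: 6.38
position: [0.551, 0.0857, 0.0327]
tcp_rot: [[-0.245, 0.97, 0.001], [0.97, 0.245, -0.001], [-0.001, 0.001, -1.0]]
force: [5.0, -4.0, -3.9]
width: 0.0334
```

```bash
for i in 1; do python3 -m crank '[[[-0.3,0.15,0,0,0,0,0],[-0.3,0.15,0,0,0,0,0]]]'; done; python3 -c "
from h import *
s=manip.read_state();print(sn(s['position']),s['force'][:2]@D)"; python3 -m crank '[[[-0.3,0.15,0,0,0,0,0],[-0.3,0.15,0,0,0,0,0]]]'; python3 -c "
from h import *
s=manip.read_state();print(sn(s['position']),s['force'][:2]@D)"
```

```text
time_s: 6.62
position: [0.551, 0.0857, 0.0327]
tcp_rot: [[-0.244, 0.97, 0.002], [0.97, 0.244, -0.002], [-0.003, 0.001, -1.0]]
force: [6.7, -6.2, -4.9]
width: 0.033
(np.float64(63.2), np.float64(3.3)) -7.670705954831282
time_s: 6.88
position: [0.551, 0.0857, 0.0327]
tcp_rot: [[-0.243, 0.97, 0.003], [0.97, 0.243, -0.004], [-0.004, 0.002, -1.0]]
force: [7.5, -9.6, -5.3]
width: 0.0332
(np.float64(63.1), np.float64(3.3)) -11.131868988250845
```

```bash
python3 -m crank '[[[-0.3,0.15,0,0,0,0,0],[-0.3,0.3,0,0,0,0,0]]]'; python3 -c "
from h import *
s=manip.read_state();print(sn(s['position']),s['force'][:2]@D)"
```

```text
time_s: 7.12
position: [0.5509, 0.0858, 0.0327]
tcp_rot: [[-0.241, 0.97, 0.004], [0.97, 0.241, -0.007], [-0.007, 0.002, -1.0]]
force: [10.4, -18.4, -8.4]
width: 0.0332
(np.float64(63.3), np.float64(3.3)) -20.401703536369332
```

```bash
python3 -m crank '[[[-0.3,-0.3,0,0,0,0,0],[-0.3,-0.5,0,0,0,0,0]]]';python3 -m crank '[[[0,0,0,0,0,0,0],[0.4,0,0,0,0,0,0],[0.6,0,0,0,0,0,0],[0.8,0,0,0,0,0,0]]]'; python3 -m crank '[[[0.8,0,0,-5,0,0,0],[0.8,0,0,-10,0,0,0],[0.8,-5,0,-14,0,0,0],[0.8,-9,0,-14,0,0,0],[0.8,-9,0,-14,0,0,0]]]';python3 - <<'E'
from h import *
st=manip.read_state(); c=vision.capture("wrist"); cv2.imwrite("pics/w2.png",c["image"])
t=vision.capture("top"); 
cv2.imwrite("pics/topz2.png",cv2.resize(t["image"][165:235,195:375],None,fx=4.4,fy=4.4,interpolation=cv2.INTER_CUBIC))
E
```

```text
time_s: 7.38
position: [0.551, 0.0856, 0.0327]
tcp_rot: [[-0.244, 0.97, 0.001], [0.97, 0.244, -0.002], [-0.002, 0.001, -1.0]]
force: [4.8, -2.4, -3.2]
width: 0.0334
time_s: 7.88
position: [0.5499, 0.0879, 0.0327]
tcp_rot: [[-0.246, 0.969, -0.0], [0.969, 0.246, 0.0], [0.0, -0.0, -1.0]]
force: [-0.4, 0.1, 0.0]
width: 0.0702
time_s: 8.5
position: [0.5727, -0.0036, 0.1736]
tcp_rot: [[-0.24, 0.971, 0.002], [0.971, 0.24, -0.001], [-0.001, 0.001, -1.0]]
force: [-0.0, 0.0, -0.3]
width: 0.0792
```

View pics/w2.png

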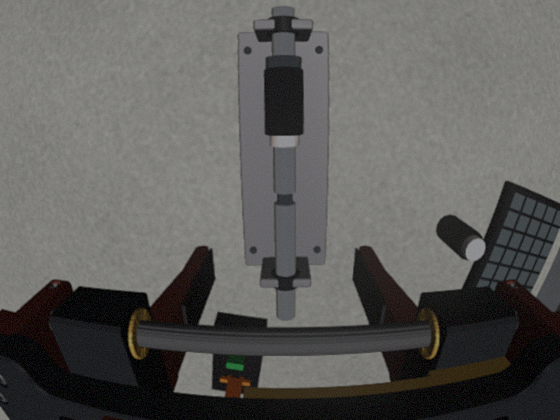

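View pics/topz2.png

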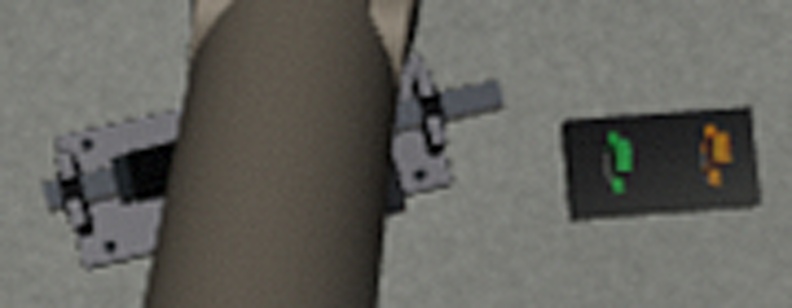

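```bash
python3 - <<'E'
from h import *
st=manip.read_state(); c=vision.capture("wrist"); g=cv2.cvtColor(c["image"],cv2.COLOR_BGR2GRAY).astype(int)
print("col",[(i,x) for i,x in zip(range(50,275),g[50:275,285].tolist()) if i<75 or 130<i<150 or 185<i<212 or i>255])
for nm,u,v,h in(("rub/collar",285,66,.066),("rub/hub",285,134.5,.067),("hub/shaft",285,145.5,.062),("gr+",285,192.8,.060),("gr-",285,203.7,.060)):
    p=wplane(c,st,u,v,h); print(nm,p.round(4),sn(p))
# orange tab, green
hsv=cv2.cvtColor(c["image"],cv2.COLOR_BGR2HSV)
m=(hsv[...,0]>5)&(hsv[...,0]<20)&(hsv[...,1]>140)&(hsv[...,2]>60); m[:,300:]=0; v,u=np.nonzero(m); print(u.min(),u.max(),v.min(),v.max())
E
```

```text
col [(50, 91), (51, 93), (52, 85), (53, 91), (54, 88), (55, 88), (56, 91), (57, 90), (58, 95), (59, 85), (60, 57), (61, 48), (62, 49), (63, 49), (64, 51), (65, 47), (66, 44), (67, 51), (68, 45), (69, 46), (70, 51), (71, 44), (72, 36), (73, 24), (74, 29), (131, 34), (132, 29), (133, 39), (134, 37), (135, 33), (136, 28), (137, 21), (138, 28), (139, 19), (140, 46), (141, 100), (142, 140), (143, 145), (144, 141), (145, 143), (146, 143), (147, 139), (148, 142), (149, 146), (186, 90), (187, 90), (188, 92), (189, 92), (190, 89), (191, 90), (192, 91), (193, 91), (194, 91), (195, 90), (196, 96), (197, 93), (198, 93), (199, 80), (200, 60), (201, 51), (202, 53), (203, 49), (204, 49), (205, 48), (206, 47), (207, 55), (208, 45), (209, 55), (210, 64), (211, 78), (256, 90), (257, 94), (258, 89), (259, 88), (260, 95), (261, 91), (262, 91), (263, 93), (264, 91), (265, 95), (266, 93), (267, 94), (268, 95), (269, 91), (270, 90), (271, 89), (272, 91), (273, 92), (274, 95)]
rub/collar [0.5436 0.1163 0.066 ] (np.float64(94.7), np.float64(3.8))
rub/hub [0.5576 0.0615 0.067 ] (np.float64(38.1), np.float64(3.7))
hub/shaft [0.5599 0.0522 0.062 ] (np.float64(28.4), np.float64(3.7))
gr+ [0.5702 0.0121 0.06  ] (np.float64(-12.9), np.float64(3.7))
gr- [0.5726 0.0025 0.06  ] (np.float64(-22.8), np.float64(3.6))
58 249 282 396
```

```bash
python3 - <<'E'
from h import *
st=manip.read_state(); c=vision.capture("wrist"); g=cv2.cvtColor(c["image"],cv2.COLOR_BGR2GRAY).astype(float); cv2.imwrite("pics/w3.png",c["image"])
col=g[:,283:288].mean(1)
print(st["position"],col[55:280].round().astype(int).tolist())
E
```

```text
[0.57170474 0.00145265 0.17212813] [92, 91, 90, 91, 92, 82, 59, 47, 48, 50, 50, 48, 51, 49, 47, 51, 48, 42, 32, 27, 27, 26, 27, 28, 28, 31, 28, 29, 29, 30, 27, 29, 24, 27, 28, 29, 26, 28, 28, 29, 28, 28, 27, 29, 26, 28, 28, 25, 27, 30, 30, 29, 25, 27, 29, 28, 29, 31, 27, 27, 26, 30, 29, 29, 26, 29, 28, 28, 28, 28, 28, 31, 32, 29, 33, 29, 31, 30, 28, 28, 31, 27, 30, 31, 26, 25, 43, 99, 141, 146, 145, 144, 142, 144, 143, 142, 145, 143, 133, 105, 92, 90, 92, 93, 91, 92, 91, 91, 92, 91, 92, 91, 90, 93, 92, 91, 92, 91, 92, 93, 91, 92, 92, 92, 92, 91, 92, 93, 92, 93, 91, 92, 92, 91, 94, 91, 93, 91, 92, 93, 91, 93, 91, 94, 92, 82, 57, 50, 49, 51, 50, 50, 52, 52, 50, 51, 62, 79, 91, 93, 92, 90, 92, 91, 92, 92, 90, 91, 93, 94, 91, 92, 92, 93, 91, 93, 92, 92, 91, 92, 93, 90, 91, 92, 92, 92, 94, 91, 91, 91, 92, 92, 92, 92, 91, 91, 92, 91, 93, 92, 91, 93, 91, 92, 93, 91, 92, 91, 92, 93, 90, 93, 92, 92, 91, 91, 92, 91, 91, 91, 92, 91, 91, 90, 91]
```

```bash
python3 - <<'E'
from h import *
st=manip.read_state(); c=vision.capture("wrist"); print(st["position"])
for nm,u,v,h in(("collar+",285,60.6,.0655),("rub/collar",285,72.3,.067),("rub/hub",285,141.3,.067),("hub/shaft",285,153.9,.063),("gr+",285,200.4,.060),("gr-",285,211.8,.060)):
    p=wplane(c,st,u,v,h); print(nm,p.round(4),sn(p))
t=vision.capture("top")
E
```

```text
[0.57168081 0.00189166 0.17206795]
collar+ [0.542  0.122  0.0655] (np.float64(100.6), np.float64(3.7))
rub/collar [0.5445 0.1123 0.067 ] (np.float64(90.6), np.float64(3.7))
rub/hub [0.5586 0.0574 0.067 ] (np.float64(33.8), np.float64(3.7))
hub/shaft [0.5613 0.0467 0.063 ] (np.float64(22.8), np.float64(3.7))
gr+ [0.5716 0.0068 0.06  ] (np.float64(-18.4), np.float64(3.8))
gr- [ 0.5742 -0.0033  0.06  ] (np.float64(-28.8), np.float64(3.8))
```

```bash
python3 - <<'E'
from h import *
a=np.radians(5.3); d=np.array([-np.sin(a),np.cos(a)])
go(np.r_[np.array([.5671,-.2643])-d*.06,.165],yaw=5.3)
E
```

```text
shift [-31.59  -7.99   0.7 ] turn [-0.06 -0.03  9.05]
```

```bash
python3 -m crank '[[[0.8,-4,-1,0,0,0,1],[0.8,-9,-2.3,0,0,0,3],[0.8,-15,-3.8,0.3,0,0,5],[0.8,-21,-5.3,0.5,0,0,7],[0.8,-27,-6.8,0.7,0,0,9],[0.8,-31,-7.8,0.7,0,0,9],[0.3,-31.6,-8,0.7,0,0,9],[0.3,-31.6,-8,0.7,0,0,9],[0.3,-31.6,-8,0.7,0,0,9]]]'; python3 - <<'E'
from h import *
st=manip.read_state(); c=vision.capture("wrist"); cv2.imwrite("pics/w4.png",c["image"]); print(st["position"],st["joint_vel"].max())
E
```

```text
time_s: 9.93
position: [0.5731, -0.323, 0.1653]
tcp_rot: [[-0.094, 0.996, -0.0], [0.996, 0.094, 0.002], [0.002, -0.0, -1.0]]
force: [0.5, 0.3, 0.3]
width: 0.0573
[ 0.5731353  -0.32304945  0.16532375] 0.25623306781365734
```

View pics/w4.png

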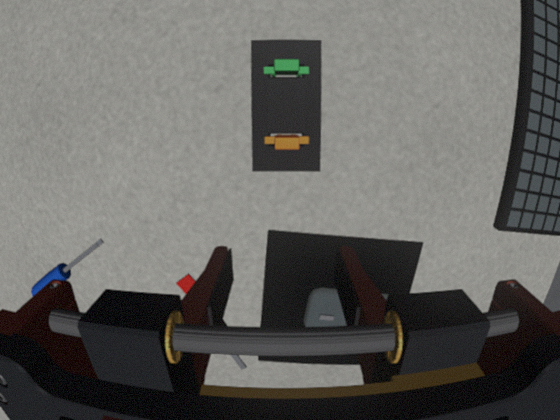

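```bash
python3 - <<'E'
from h import *
st=manip.read_state(); c=vision.capture("wrist"); im=c["image"]
cv2.imwrite("pics/w4z.png",cv2.resize(im[125:180,240:335],None,fx=8,fy=8,interpolation=cv2.INTER_CUBIC))
hsv=cv2.cvtColor(im,cv2.COLOR_BGR2HSV); m=(hsv[...,0]>5)&(hsv[...,0]<22)&(hsv[...,1]>120)&(hsv[...,2]>60)
for v in range(130,154):
    u=np.nonzero(m[v,240:340])[0]; print(v,(u.min()+240,u.max()+240,int(hsv[v,285,2]),int(c["z_map"][v,287]*1000)) if len(u) else None)
u=np.nonzero(m)
for nm,p,h in (("tabtop back R",(300.5,137),.064),):
    pass
def f(u,v,h): 
    q=wplane(c,st,u,v,h); return q.round(4)
print("stand L/R at z.026, row 110:",f(251.5,110,.026),f(321,110,.026), "low edge row 171", f(287,171,.026))
E
```

```text
130 None
131 None
132 None
133 None
134 None
135 (np.int64(277), np.int64(307), 85, 274)
136 (np.int64(265), np.int64(308), 102, 264)
137 (np.int64(264), np.int64(308), 150, 259)
138 (np.int64(264), np.int64(308), 164, 258)
139 (np.int64(264), np.int64(308), 162, 258)
140 (np.int64(264), np.int64(308), 162, 259)
141 (np.int64(264), np.int64(308), 161, 259)
142 (np.int64(264), np.int64(308), 161, 259)
143 (np.int64(265), np.int64(308), 161, 259)
144 (np.int64(274), np.int64(300), 162, 258)
145 (np.int64(274), np.int64(299), 159, 259)
146 (np.int64(274), np.int64(299), 163, 260)
147 (np.int64(274), np.int64(299), 160, 260)
148 (np.int64(275), np.int64(299), 141, 261)
149 (np.int64(276), np.int64(297), 94, 297)
150 None
151 None
152 None
153 None
stand L/R at z.026, row 110: [ 0.5363 -0.2432  0.026 ] [ 0.5995 -0.2371  0.026 ] low edge row 171 [ 0.5741 -0.2972  0.026 ]
```

View pics/w4z.png

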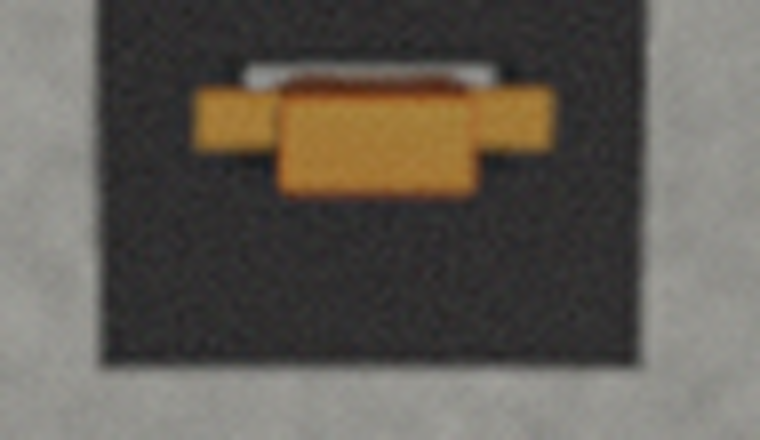

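```bash
python3 - <<'E'
from h import *
st=manip.read_state(); c=vision.capture("wrist")
f=lambda u,v,h: wplane(c,st,u,v,h)
t=f(286.9,142.7,.064); print("tab",t, "bridge",f(286.4,139.6,.032), "size",np.linalg.norm(f(273.7,143,.064)-f(300.3,143,.064)),np.linalg.norm(f(287,136.6,.064)-f(287,148.8,.064)))
print("bridge ends",f(263.7,139.6,.032),f(308.8,139.6,.032))
print("stand c",(f(251.5,110,.026)+f(321,110,.026))/2)
go(np.r_[t[:2],.15],yaw=5.3); 
go(np.r_[t[:2],.038],yaw=5.3)
E
```

```text
tab [ 0.5706688  -0.26735373  0.064     ] bridge [ 0.57058182 -0.26760266  0.032     ] size 0.02146758914872764 0.009956193477089814
bridge ends [ 0.55014392 -0.26946445  0.032     ] [ 0.59075453 -0.26556037  0.032     ]
stand c [ 0.56792142 -0.24044837  0.026     ]
shift [5.65 0.3  1.57] turn [ 0.02 -0.04  0.06]
shift [ 5.64  0.3  12.77] turn [ 0.02 -0.04  0.06]
```

```bash
python3 -m crank '[[[0.3,3,0.2,0.5,0,0,0],[0.3,5.6,0.25,1.5,0,0,0],[0.3,5.6,0.25,5,0,0,0],[0.3,5.6,0.25,9.5,0,0,0],[0.3,5.6,0.25,12,0,0,0],[0.1,5.6,0.25,12.9,0,0,0],[-0.2,5.6,0.25,12.9,0,0,0],[-0.4,5.6,0.25,12.9,0,0,0],[-0.4,5.6,0.25,12.9,0,0,0]]]'; python3 -m crank '[[[-0.45,0,0,0,0,0,0],[-0.5,0,0,0,0,0,0],[-0.5,0,0,0,0,0,0]]]'
```

```text
time_s: 11.2
position: [0.5705, -0.27, 0.0378]
tcp_rot: [[-0.091, 0.996, 0.002], [0.996, 0.091, -0.001], [-0.001, 0.002, -1.0]]
force: [-0.4, 0.1, -0.3]
width: 0.0266
time_s: 11.58
position: [0.5698, -0.2697, 0.0367]
tcp_rot: [[-0.091, 0.996, 0.0], [0.996, 0.091, -0.0], [-0.0, 0.0, -1.0]]
force: [0.0, 1.0, 0.2]
width: 0.0222
```

```bash
python3 -m crank '[[[-0.48,0.2,0,0,0,0,0],[-0.48,0.2,0,0,0,0,0],[-0.48,0.2,0,0,0,0,0]]]'; python3 -m crank '[[[-0.6,0,0,0,0,0,0],[-1,0,0,0,0,0,0],[-1,0,0,0,0,0,0],[-1,0,0,0,0,0,0]]]'; python3 - <<'E'
from h import *
st=manip.read_state(); print(st["position"],st["force"],st["width"]); c=vision.capture("wrist"); cv2.imwrite("pics/w5.png",c["image"])
E
```

```text
time_s: 11.95
position: [0.5695, -0.2676, 0.0366]
tcp_rot: [[-0.091, 0.996, -0.0], [0.996, 0.091, 0.0], [0.0, -0.0, -1.0]]
force: [-0.8, -0.1, -0.3]
width: 0.0228
time_s: 12.45
position: [0.5695, -0.2677, 0.0366]
tcp_rot: [[-0.091, 0.996, -0.0], [0.996, 0.091, -0.0], [0.0, -0.0, -1.0]]
force: [-0.6, 0.8, -0.4]
width: 0.0196
[ 0.56950674 -0.26771169  0.03663621] [-0.60565553  0.79785602 -0.44830725] 0.019647696741299847
```

View pics/w5.png

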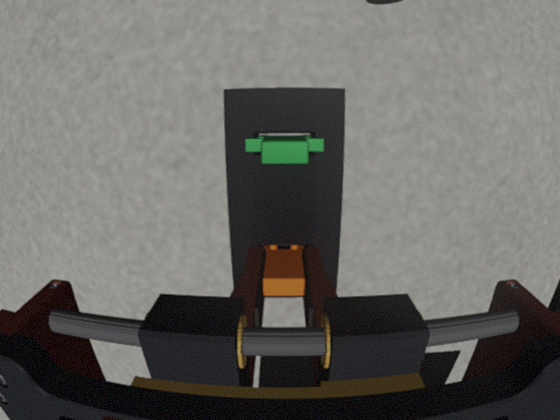

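```bash
python3 -m crank '[[[-1,0,0,-1,0,0,0],[-1,0,0,-3,0,0,0],[-1,0,0,-6,0,0,0],[-1,0,0,-10,0,0,0],[-1,0,0,-12,0,0,0],[-1,0,0,-12,0,0,0]]]'; python3 - <<'E'
from h import *
st=manip.read_state(); print(st["force"],st["width"]); c=vision.capture("wrist"); cv2.imwrite("pics/w6.png",c["image"])
go(np.r_[A+D*(-.0235)+N*.0033,.14],yaw=14.3)
E
```

```text
time_s: 13.25
position: [0.5705, -0.2681, 0.1585]
tcp_rot: [[-0.091, 0.996, 0.003], [0.996, 0.091, -0.001], [-0.001, 0.003, -1.0]]
force: [0.2, 0.2, 0.4]
width: 0.0201
[0.15600316 0.24288978 0.39663548] 0.02005309406550558
shift [26.78  2.73  1.69] turn [ 0.05  0.   -9.06]
```

View pics/w6.png

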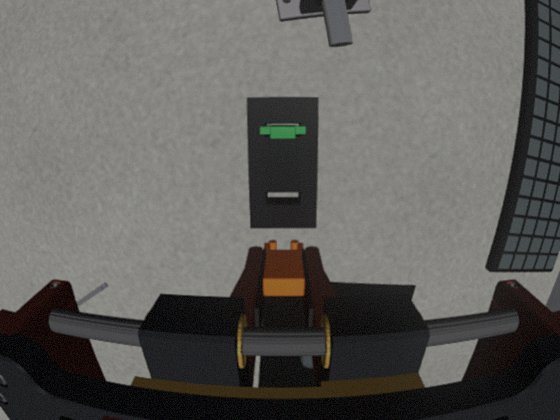

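```bash
python3 -m crank '[[[-1,4,0.4,0,0,0,-1],[-1,9,0.9,0,0,0,-3],[-1,14,1.4,0.2,0,0,-5],[-1,19,1.9,0.5,0,0,-7],[-1,23.5,2.4,1,0,0,-9],[-1,26.3,2.7,1.6,0,0,-9],[-1,26.8,2.7,1.6,0,0,-9],[-1,26.8,2.7,1.6,0,0,-9],[-1,26.8,2.7,1.6,0,0,-9]]]'; python3 - <<'E'
from h import *
st=manip.read_state(); print(st["force"],sn(st["position"])); c=vision.capture("wrist"); cv2.imwrite("pics/w7.png",c["image"])
go(np.r_[A+D*(-.0235)+N*.0033,.09],yaw=14.3)
E
```

```text
time_s: 14.42
position: [0.572, -0.0004, 0.1407]
tcp_rot: [[-0.243, 0.97, 0.0], [0.97, 0.243, -0.001], [-0.001, -0.0, -1.0]]
force: [-0.6, -0.3, 0.0]
width: 0.0198
[-0.58322196 -0.2653306   0.03527143] (np.float64(-25.4), np.float64(2.3))
shift [0.19 0.09 5.07] turn [ 0.    0.04 -0.23]
```

View pics/w7.png

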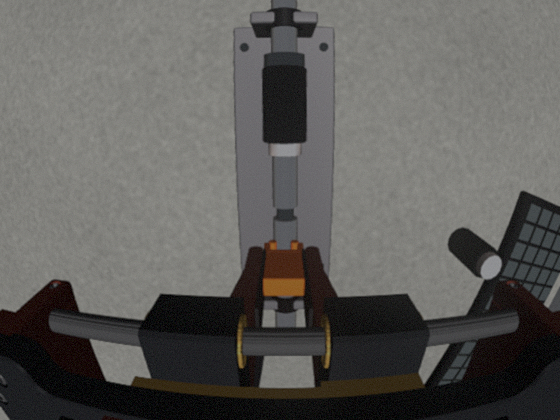

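```bash
python3 -m crank '[[[-1,0.15,0.09,2,0,0,-0.2],[-1,0.19,0.09,4,0,0,-0.2],[-1,0.19,0.09,5,0,0,-0.2],[-1,0.19,0.09,5.1,0,0,-0.2],[-1,0.19,0.09,5.1,0,0,-0.2]]]'; python3 - <<'E'
from h import *
st=manip.read_state(); print(st["force"],sn(st["position"]))
go(np.r_[A+D*(-.0235)+N*.0033,.083],yaw=14.3)
E
```

```text
time_s: 15.1
position: [0.5729, 0.0034, 0.0902]
tcp_rot: [[-0.249, 0.969, 0.001], [0.969, 0.249, 0.0], [-0.0, 0.001, -1.0]]
force: [-0.1, -0.5, -0.1]
width: 0.0196
[-0.09853831 -0.54765643 -0.09256895] (np.float64(-22.0), np.float64(4.1))
shift [-0.15 -0.09  0.72] turn [0.05 0.01 0.09]
```

```bash
python3 -m crank '[[[-1,-0.1,-0.05,0.3,0,0,0],[-1,-0.1,-0.05,0.6,0,0,0],[-1,-0.1,-0.05,0.7,0,0,0],[-1,-0.1,-0.05,0.7,0,0,0]]]'; cat > r.py <<'E'
from h import *
st=manip.read_state(); print("F",st["force"].round(1),"s,n",*sn(st["position"]),"z",(st["position"][2]*1000).round(2),"Fs",(st["force"][:2]@D).round(1))
E
python3 r.py
```

```text
time_s: 15.6
position: [0.5722, 0.0027, 0.0826]
tcp_rot: [[-0.249, 0.968, -0.0], [0.968, 0.249, 0.0], [0.0, -0.0, -1.0]]
force: [-0.1, -0.1, -0.8]
width: 0.0197
F [-0.1 -0.1 -0.8] s,n -22.5 3.3 z 82.59 Fs -0.1
```

```bash
python3 -m crank '[[[-1,-0.1,0,0.1,0,0,0],[-1,-0.1,0,0.1,0,0,0]]]';python3 r.py; python3 -m crank '[[[-1,0,0,0.1,0,0,0],[-1,0,0,0.1,0,0,0]]]';python3 r.py;  python3 -m crank '[[[-1,0,0,0.1,0,0,0],[-1,0,0,0.1,0,0,0]]]';python3 r.py
```

```text
time_s: 15.85
position: [0.5724, 0.0015, 0.0816]
tcp_rot: [[-0.249, 0.969, -0.0], [0.969, 0.249, -0.0], [-0.0, -0.0, -1.0]]
force: [-0.3, -0.3, -0.7]
width: 0.02
F [-0.3 -0.3 -0.7] s,n -23.7 3.2 z 81.59 Fs -0.2
time_s: 16.1
position: [0.5724, 0.0017, 0.0806]
tcp_rot: [[-0.249, 0.969, -0.0], [0.969, 0.249, 0.0], [0.0, -0.0, -1.0]]
force: [-1.2, 0.4, 1.0]
width: 0.0197
F [-1.2  0.4  1. ] s,n -23.5 3.2 z 80.58 Fs 0.7
time_s: 16.35
position: [0.5724, 0.0017, 0.0796]
tcp_rot: [[-0.249, 0.968, -0.0], [0.968, 0.249, -0.0], [0.0, -0.0, -1.0]]
force: [-0.1, 0.7, -0.4]
width: 0.0198
F [-0.1  0.7 -0.4] s,n -23.5 3.2 z 79.55 Fs 0.7
```

```bash
python3 -m crank '[[[-1,0,0,0.1,0,0,0],[-1,0,0,0.1,0,0,0]]]';python3 r.py; python3 -m crank '[[[-1,0,0,0.05,0,0,0],[-1,0,0,0.1,0,0,0]]]';python3 r.py;  python3 -m crank '[[[-1,0,0,0.05,0,0,0],[-1,0,0,0.05,0,0,0]]]';python3 r.py
```

```text
time_s: 16.6
position: [0.5724, 0.0017, 0.0786]
tcp_rot: [[-0.249, 0.968, -0.0], [0.968, 0.249, 0.0], [0.0, -0.0, -1.0]]
force: [-0.4, 0.9, -0.5]
width: 0.0194
F [-0.4  0.9 -0.5] s,n -23.5 3.2 z 78.57 Fs 1.0
time_s: 16.85
position: [0.5726, 0.0017, 0.0778]
tcp_rot: [[-0.249, 0.968, 0.0], [0.968, 0.249, 0.0], [0.0, 0.0, -1.0]]
force: [-0.8, 0.4, 2.1]
width: 0.0199
F [-0.8  0.4  2.1] s,n -23.6 3.5 z 77.79 Fs 0.6
time_s: 17.1
position: [0.5727, 0.0016, 0.0774]
tcp_rot: [[-0.249, 0.969, 0.001], [0.969, 0.249, 0.0], [-0.0, 0.001, -1.0]]
force: [-1.0, -0.6, 4.0]
width: 0.0197
F [-1.  -0.6  4. ] s,n -23.7 3.5 z 77.4 Fs -0.3
```

```bash
python3 -m crank '[[[-1,0,0.03,0.05,0,0,0],[-1,0,0.03,0.1,0,0,0]]]';python3 r.py; python3 -m crank '[[[-1,0,0,0.05,0,0,0],[-1,0,0,0.1,0,0,0]]]';python3 r.py;  python3 -m crank '[[[-1,0,0,0.05,0,0,0],[-1,0,0,0.1,0,0,0]]]';python3 r.py
```

```text
time_s: 17.35
position: [0.5729, 0.0016, 0.0765]
tcp_rot: [[-0.249, 0.969, 0.0], [0.969, 0.249, 0.0], [0.0, 0.0, -1.0]]
force: [-1.8, -0.0, 7.2]
width: 0.0197
F [-1.8 -0.   7.2] s,n -23.8 3.7 z 76.54 Fs 0.4
time_s: 17.6
position: [0.5729, 0.0014, 0.0756]
tcp_rot: [[-0.249, 0.969, 0.0], [0.969, 0.249, -0.0], [-0.0, 0.0, -1.0]]
force: [-0.6, -1.0, 7.2]
width: 0.0196
F [-0.6 -1.   7.2] s,n -24.0 3.7 z 75.63 Fs -0.8
time_s: 17.85
position: [0.5729, 0.0014, 0.0746]
tcp_rot: [[-0.249, 0.969, 0.0], [0.969, 0.249, -0.0], [-0.0, 0.0, -1.0]]
force: [-0.7, -2.4, 5.3]
width: 0.0199
F [-0.7 -2.4  5.3] s,n -24.0 3.7 z 74.58 Fs -2.2
```

```bash
python3 -m crank '[[[-1,-0.03,0,0.1,0,0,0],[-1,-0.03,0,0.2,0,0,0]]]';python3 r.py; python3 -m crank '[[[-1,0,0,0.1,0,0,0],[-1,0,0,0.2,0,0,0]]]';python3 r.py;  python3 -m crank '[[[-1,0,0,0.1,0,0,0],[-1,0,0,0.15,0,0,0]]]';python3 r.py
```

```text
time_s: 18.1
position: [0.5727, 0.0014, 0.0721]
tcp_rot: [[-0.249, 0.969, -0.0], [0.969, 0.249, -0.0], [0.0, -0.0, -1.0]]
force: [-0.4, -1.3, 1.6]
width: 0.0196
F [-0.4 -1.3  1.6] s,n -23.9 3.5 z 72.05 Fs -1.2
time_s: 18.35
position: [0.5725, 0.0017, 0.0695]
tcp_rot: [[-0.249, 0.968, -0.001], [0.968, 0.249, -0.0], [0.0, -0.001, -1.0]]
force: [2.0, -0.6, -4.2]
width: 0.0199
F [ 2.  -0.6 -4.2] s,n -23.6 3.3 z 69.48 Fs -1.0
time_s: 18.6
position: [0.5725, 0.0015, 0.0681]
tcp_rot: [[-0.249, 0.968, -0.001], [0.968, 0.249, -0.0], [0.0, -0.001, -1.0]]
force: [1.5, -1.2, -5.5]
width: 0.0199
F [ 1.5 -1.2 -5.5] s,n -23.7 3.3 z 68.13 Fs -1.5
```

Snapped and pulling in. Press on gently until it bottoms.

```bash
python3 -m crank '[[[-1,0,0,0.05,0,0,0],[-1,0,0,0.1,0,0,0]]]';python3 r.py; python3 -m crank '[[[-1,0,0,0.05,0,0,0],[-1,0,0,0.1,0,0,0]]]';python3 r.py;  python3 -m crank '[[[-1,0,0,0.05,0,0,0],[-1,0,0,0.1,0,0,0]]]';python3 r.py
```

```text
time_s: 18.85
position: [0.5727, 0.0015, 0.0676]
tcp_rot: [[-0.249, 0.968, -0.0], [0.968, 0.249, 0.0], [0.0, -0.0, -1.0]]
force: [1.0, 0.3, -4.2]
width: 0.0196
F [ 1.   0.3 -4.2] s,n -23.8 3.4 z 67.57 Fs 0.0
time_s: 19.1
position: [0.5727, 0.0014, 0.0672]
tcp_rot: [[-0.249, 0.969, -0.0], [0.969, 0.249, 0.0], [0.0, -0.0, -1.0]]
force: [-2.9, 0.9, 6.2]
width: 0.0199
F [-2.9  0.9  6.2] s,n -23.9 3.5 z 67.2 Fs 1.6
time_s: 19.35
position: [0.5728, 0.0014, 0.067]
tcp_rot: [[-0.249, 0.969, -0.0], [0.969, 0.249, 0.001], [0.001, 0.0, -1.0]]
force: [-5.8, 0.8, 14.5]
width: 0.0199
F [-5.8  0.8 14.5] s,n -23.9 3.6 z 66.98 Fs 2.3
```

```bash
python3 -m crank '[[[-1,0,0,-0.08,0,0,0],[-1,0,0,-0.12,0,0,0]]]';python3 r.py; python3 -m crank '[[[-0.5,0,0,0,0,0,0],[-0.4,0,0,0,0,0,0],[-0.2,0,0,0,0,0,0],[0.1,0,0,0,0,0,0],[0.1,0,0,0,0,0,0]]]'; python3 r.py; python3 -m crank '[[[0.2,0,0,-1,0,0,0],[0.2,0,0,-3,0,0,0],[0.2,0,0,-6,0,0,0],[0.2,-3,0,-9,0,0,0],[0.2,-6,0,-10,0,0,0],[0.2,-8,0,-10,0,0,0],[0.2,-8,0,-10,0,0,0],[0.2,-8,0,-10,0,0,0]]]'; python3 - <<'E'
from h import *
st=manip.read_state(); c=vision.capture("wrist"); cv2.imwrite("pics/w8.png",c["image"])
s=vision.capture("scene"); cv2.imwrite("pics/scz8.png",cv2.resize(s["image"][185:265,170:360],None,fx=4.2,fy=4.2,interpolation=cv2.INTER_CUBIC))
cv2.imwrite("pics/w8z.png",cv2.resize(c["image"][20:270,200:380],None,fx=2.4,fy=2.4,interpolation=cv2.INTER_CUBIC))
E
```

```text
time_s: 19.6
position: [0.5727, 0.0014, 0.0673]
tcp_rot: [[-0.249, 0.969, 0.0], [0.969, 0.249, 0.0], [0.0, 0.0, -1.0]]
force: [-1.9, 1.2, 3.0]
width: 0.0194
F [-1.9  1.2  3. ] s,n -23.9 3.5 z 67.27 Fs 1.6
time_s: 20.23
position: [0.5728, 0.0014, 0.0668]
tcp_rot: [[-0.249, 0.969, 0.0], [0.969, 0.249, -0.0], [-0.0, 0.0, -1.0]]
force: [0.2, -0.2, 0.3]
width: 0.0477
F [ 0.2 -0.2  0.3] s,n -23.9 3.6 z 66.8 Fs -0.2
time_s: 21.22
position: [0.5921, -0.0747, 0.1659]
tcp_rot: [[-0.25, 0.968, -0.002], [0.968, 0.25, 0.001], [0.001, -0.002, -1.0]]
force: [1.0, 0.4, -0.2]
width: 0.0527
```

View pics/w8z.png

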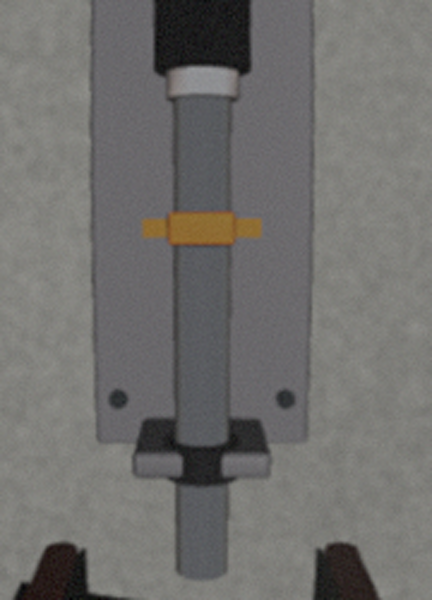

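View pics/scz8.png

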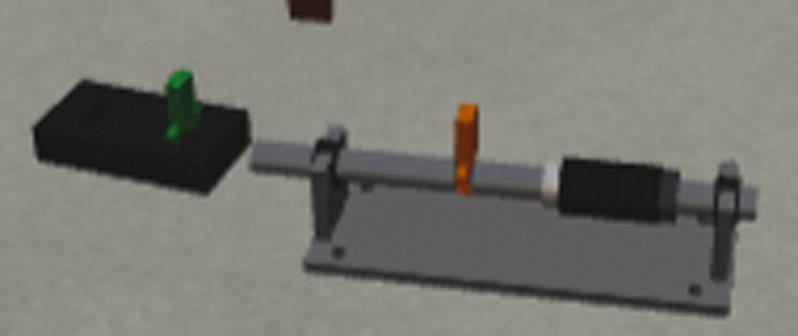

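```bash
python3 - <<'E'
from h import *
st=manip.read_state(); c=vision.capture("wrist"); hsv=cv2.cvtColor(c["image"],cv2.COLOR_BGR2HSV)
m=(hsv[...,0]>5)&(hsv[...,0]<22)&(hsv[...,1]>120)&(hsv[...,2]>60); m[:80]=0;m[160:]=0
v,u=np.nonzero(m); R=st["tcp_rot"]; zz=[]
for a,b in zip(u,v):
    if 270<=a<=297:
        o,d=wray(c,st,a,b); zc=c["z_map"][b,a]; dz=R@c["mount"][:3,2]; zz.append((o+d*zc/(d@dz))[2])
print(len(zz),np.percentile(zz,[10,50,90]), u.min(),u.max(),v.min(),v.max())
print(st["force"],st["joint_vel"].round(2))
E
```

```text
360 [0.09295318 0.09387362 0.09489665] 260 307 109 121
[ 0.67622413 -0.64557397 -0.51196784] [-0.12 -0.13  0.37 -0.12  0.22 -0.04  0.15]
```

The tab top measures 94 mm against the 95 mm expected when seated, which is within the 2 mm calibration. The robot is clear of everything, so I'm handing in.

```bash
python3 -c "
from rig import manip
print(manip.hand_in(), manip.read_state()['time_s'])"
```

```text
the job is handed in; nothing more can be done
the job is handed in; nothing more can be done
```

The roller is home against the collar and the orange clip is seated in the shaft's groove, let go of and standing upright. I handed the job in at about 21 s on the robot's clock. No verdict is reported.

- **Roller:** I gripped it and slid it 60 mm until it stopped. It then took about 20 N along the shaft without moving further. The pictures afterwards show the rubber touching the collar.
- **Finding the groove:** I spotted it with the wrist camera and went straight to that point, so I did not search along the shaft. Lowering the clip met no force at the height where the full shaft would have stopped it. It touched at about 17 mm above the axis, the height given for the groove.
- **Seating the clip:** It gave way at about 7 N, pulled itself in and bottomed at 7 mm above the axis. The most I pressed was about 15 N.
- **Last checks:** The tab top measured about 94 mm against the 95 mm expected, within the calibration. The green clip is still in its slot, and the arm touched nothing else. At the end it stood about 8 cm clear with near-zero force.
- **Disagreement:** The top and wrist cameras differed by about 2 mm on the shaft's line. I settled that by where the gripper centred on the roller.

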